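Clamp a glued ferrite transformer until the torque knob clicks

ROBOT

A 6-joint arm with a two-finger parallel gripper is mounted at the origin on the work surface. World frame = base frame: x ahead of the robot, y to its left, z up, the work surface at z = 0. Lengths are in m, angles in degrees, forces in N, time in s.
With the tool pointing down it reaches from about 0.35 to 0.85 m from the base axis. Payload 8.1 kg.
Tool frame: the origin (TCP) lies between the finger pads; the fingertips stand 14 mm ahead of it and the grasp point (between the pads) lies 5 mm behind it; z points along the fingers, y is the direction in which the jaws open and shut (so a half turn about z gives the same grasp; the last joint's range is limited). The gripper opens to 93 mm and grips with 3 to 60 N. Pads are 15 mm wide; open, the fingers measure 128 mm over their backs; the gripper's body (75 mm by 188 mm) begins 65 mm behind the grasp point.
Start: joints at [-80.18, 7.471, 85.268, -0, 87.261, -4.893], TCP at [0.152, -0.58, 0.233] pointing down, gripper open.
Joint ranges: [-169.43, 169.43], [-51.17, 129.36], [1.28, 143.12], [-76.62, 256.62], [0, 156.53], [-152.29, 152.29]. Speed limits (degrees/s): [136.94, 136.94, 159.86, 180, 180, 180].

INTERFACE

Orientations are given as a 3x3 rotation matrix whose columns are the frame's x, y, z axes.
In Python, from station import * gives the robot as it stands.
- The arm moves only by the tool play_rows, never from a script. Its argument "targets" is a list of rows, each an object of numbers: "wx", "wy", "wz": the turn, a rotation vector about the world's x, y, z in degrees; "tx", "ty", "tz": the shift along the world's x, y, z in mm; "claw": the finger opening in mm, from 0 to 93. In form: [{"wx": .., "wy": .., "wz": .., "tx": .., "ty": .., "tz": .., "claw": ..}, ...]. A call has exactly 10 rows; each row shifts and turns the commanded pose from where the row before left it; what a row does not reach is not made up. A row lasts 1/8 s, in which the tool goes at most 62.5 mm and 10.7 degrees, less where a joint would pass 70% of its speed; a pose out of reach is approached as far as the arm can. A call with a gripper value outside its range is refused whole. The fingers move at their own pace and stop on an object; "squeeze" is the grip in N (left out, the last holds). Time passes only in rows, so rows that do not move let the fingers close, or fill a call up. It gives the time, the measured TCP pose, the force and the opening at its end, in the units of the state.
- sense(): the state, without advancing time (a new reading comes with each control period).
- read_camera(name): name is "scene" or "top"; returns a dict with "image" (400x640x3 uint8, red, green, blue), "intrinsics" (3x3 intrinsics, pixels), "k1" (the pictures are not rectified: a ray, as slopes to the right and down, at radius r is drawn at 1 + k1 r^2 times it, then the intrinsics apply), "T" (4x4, takes a point from camera to world coordinates). Camera axes: x right, y down, z forward; pixel columns grow to the right and rows downward; lengths in m; the calibration is good to about 2 mm. A picture is of the moment at which its call begins. There is no depth.
- job_done(): hands the job in, once; it reports no verdict.
The state is a dict: "time_s": time; "joint_positions": joint angles; "joint_velocities": joint speeds; "effort": joint torques, N m; "tool_pos": TCP position; "tool_rot": TCP orientation; "wrist_force": force on the tool from outside, world axes, zero at the start; "ft_torque": the same for the moment, N m; "width": opening from 0.0 (shut) to 1.0 (fully open).
Only numpy, scipy, OpenCV 4.12 (cv2) and the standard library are available. Lean on these libraries where they do the work, as an engineer would, in place of code of your own. Each camera call takes 0.05 s, during which the arm holds its last target.

TASK

The freshly glued ferrite transformer stands in its clamping jig with the clamp arm swung aside. Swing the arm over the transformer until it rests against its stop, then turn the black knob clockwise (seen from above) until the pad presses on the core and the knob's slip clutch clicks; stop there (one click is enough, four are the most allowed) and let go. Leave the transformer standing in its nest and the other things on the bench where they are.

Things in the scene. Friction and masses are not known exactly. Their poses are not given: they have to be found in the camera images.
- swing (a joint): angle of the clamp arm about its vertical pivot post, rad: 0 = closed, resting on the stop pin with the pad straight over the transformer; grows counter-clockwise seen from above as the arm is swung open, 1.8 at most. It stays where it is left (stiff pivot, 0.12 N m); a finger pushing its side moves it.
- hub (a joint): turn of the brass drive hub under the knob, rad, clockwise from above positive (tightening), -4 to 7. It lowers the pad 1.27 mm per rad (8 mm a turn), is self-locking with 0.06 N m drag, and stops when the pad is tight. It starts between -0.8 and 0.8; at 0 the pad is 2.4 mm above the core, so it touches at about 1.9 and is tight at about 2.3.
- clutch (a joint): slip of the black knob on the brass hub, rad, clockwise positive; near 0 while they turn together. At 0.10 N m the clutch slips, one click per 0.52 rad (30 degrees): the torque peaks at 0.13, lets go and is almost nothing at 0.4; past 0.26 is one click, past 0.78 two. It keeps its slip when let go. Slipping on tightens no further. A white line on the knob and a dark mark on the hub show it.
- pivot (a point): point on the vertical axis of the pivot post at half the thickness of the arm. Its x, y, z axes are those of the jig: y runs from the post along the closed arm to the transformer, 100 mm away, z is up. The jig is an aluminium plate 130 mm (x) by 250 mm (y), fixed to the bench; plate top 20 mm above the bench, this point 105 mm above the bench. Post 26 mm in diameter, its collar 52 mm.
- nose (a point): point near the free end of the grey clamp arm, on its centre line at half thickness, 122 mm from the pivot axis and 105 mm above the bench; its y axis points outward along the arm. The arm is a flat bar 26 mm wide and 14 mm thick (top 112 mm above the bench); its rounded end lies 128 mm from the pivot. The knob stands on a boss 37 mm in diameter at 100 mm from the pivot.
- knob_grip (a point): centre of the fluted round black knob with a blue cap, 40 mm in diameter, 30 mm high, vertical axis, on the clamp arm 100 mm from the pivot. Its centre is 147 mm above the bench and its top 162 mm; under it come a brass hub 30 mm in diameter and 8 mm high, then a neck 22 mm in diameter and 8 mm high, then the arm's boss, top 116 mm. The knob keeps its height while it is turned.
- pad_face (a point): centre of the underside of the round black pressure pad, 24 mm in diameter, under the arm below the knob; it goes straight down as the knob is tightened
- pad: the pressure pad with its plunger; origin at the centre of its underside
- seat (a point): centre of the floor of the brass-edged nest, on the plate top, 20 mm above the bench; the nest's edges are 8 mm high and leave 1.5 mm around the core. It lies right under the closed arm's pad.
- transformer: the ferrite transformer to be clamped: dark grey core 56 mm wide, 25 mm thick, 56 mm high, upright, with a yellow-taped winding 46 mm by 36 mm round its middle, 0.32 kg, loose in the nest; origin at the centre of its underside, z up
- core_center (a point): centre of the transformer, 28 mm above its underside
- spare_transformer: bystander: a finished ferrite transformer with blue-green tape, 56 by 46 by 56 mm high, to be left alone; origin under its centre
- core_half: bystander: a dark E-shaped ferrite core half lying down, 28 by 56 by 25 mm high; origin under its centre
- wire_spool: bystander: a spool of copper wire, 65 mm in diameter, 56 mm high; origin under its centre
- glue_bottle: bystander: a white bottle with a red cap, 40 mm in diameter, 95 mm high; origin under its centre
- tape_roll: bystander: a yellow roll of tape lying flat, 68 mm in diameter, 18 mm high; origin under its centre
- screwdriver: bystander: a screwdriver with a green handle, about 0.2 m long, lying
- capacitor: bystander: a dark blue round capacitor standing, 35 mm in diameter, 50 mm high; origin under its centre
There are look-alikes about, which are no part of the job. What is shaped like the transformer but pink or purple is not meant.

How it is judged (in metres and radians):
On the way, in this order (a step that is already met when the one before it is completed fails the run):
1. the clamp arm is swung over the transformer, against its stop (value of joint swing below 0.05 rad), for 0.2 s.
2. the clutch has clicked with the pad pressing on the core (value of joint clutch above 0.26 rad and contact force between pad and transformer above 12 N), for 0.1 s.
At the end, for the whole second after the job is handed in: The arm is closed on its stop (within 0.05 rad), the knob's clutch has slipped one to four clicks (clutch angle 0.26 to 2.36 rad), the pad presses on the core with more than 12 N, and the transformer stands at rest in its nest, within 6 mm of the centre and 0.06 rad of upright (all of step 2 and value of joint swing below 0.05 rad and value of joint clutch below 2.36 rad and horizontal distance between transformer and seat below 0.006 m and angle between transformer's own z axis and vertical below 0.06 rad and linear speed of transformer below 0.01 m/s); the robot touches nothing.
It fails at once if a bystander is moved by more than 30 mm (distance of any of spare_transformer, core_half, wire_spool, glue_bottle, tape_roll, screwdriver, capacitor from where it was at the start of the episode above 0.03 m).
It also fails if it takes over 72 s, if anything falls off the work surface, if the arm or the gripper's body presses on something with over 40 N, if the wrist force passes 120 N, or if a joint passes its speed limit or range.

## Working session

There is one attempt and no reset: what is moved stays moved. The work goes in short steps, Python scripts to look and compute and a tool call to move; the robot and the scene stay as the last step left them, time stands still between calls to the robot, and variables do not carry over. Pictures are saved under pics/ and viewed, and the job is handed in when it is done.

Besides the shell and the picture viewer there is one more tool, called after "Emit:" as name(argument=value, ...), one argument or row to a line, values as JSON. play_rows: Moves the arm, as the interface text tells. Its arguments: {"type":"object","properties":{"targets":{"type":"array"},"squeeze":{"type":"number"}},"required":["targets"]}

```bash
mkdir -p pics; ls
cat > h.py <<'E'
from station import *
import numpy as np, cv2
def ray(c,u,v):
    K=np.array(c["intrinsics"]);D=np.array([c["k1"],0,0,0,0.])
    p=cv2.undistortPoints(np.array([[[u,v]]],float),K,D)[0,0]
    T=np.array(c["T"]);d=T[:3,:3]@np.array([p[0],p[1],1]);return T[:3,3],d
def atz(c,u,v,z):
    o,d=ray(c,u,v);return o+d*(z-o[2])/d[2]
def proj(c,P):
    T=np.linalg.inv(np.array(c["T"]));P=np.atleast_2d(P)
    rv,_=cv2.Rodrigues(T[:3,:3]);q,_=cv2.projectPoints(P.astype(float),rv,T[:3,3],np.array(c["intrinsics"]),np.array([c["k1"],0,0,0,0.]))
    return q[:,0]
E
python3 - <<'E'
from h import *
import pickle
cs={}
for n in("scene","top"):
    c=read_camera(n);cs[n]=c;cv2.imwrite(f"pics/{n}0.png",c["image"][:,:,::-1]);print(n,c["T"],c["intrinsics"],c["k1"])
pickle.dump(cs,open("c0.pkl","wb"))
print(sense())
E
```

```text
pics
scene [[-0.64629127  0.5894991  -0.48456002  1.13028208]
 [ 0.76308462  0.4967063  -0.41350298  0.47709078]
 [-0.00307561 -0.63700366 -0.77085464  1.04697986]
 [ 0.          0.          0.          1.        ]] [[394.71444881   0.         321.61071428]
 [  0.         394.71444881 192.97161078]
 [  0.           0.           1.        ]] 0.007605522827776828
top [[ 6.70125052e-03 -9.87048285e-01  1.60283427e-01  2.66813493e-01]
 [-9.99957271e-01 -7.63518859e-03 -5.21161569e-03 -7.35394802e-04]
 [ 6.36791052e-03 -1.60241654e-01 -9.87057274e-01  1.81944131e+00]
 [ 0.00000000e+00  0.00000000e+00  0.00000000e+00  1.00000000e+00]] [[473.87215478   0.         324.9854742 ]
 [  0.         473.87215478 195.14886617]
 [  0.           0.           1.        ]] -0.121746254764662
{'time_s': 0.1, 'joint_positions': array([-8.01809657e+01,  7.50846774e+00,  8.53218520e+01, -1.33181693e-03,
        8.72600257e+01, -4.89389783e+00]), 'joint_velocities': array([-0.0163808 , -0.16321425, -0.08684028,  0.06763819,  0.07439673,
       -0.10173663]), 'effort': array([ 1.35026665e-03, -5.61337316e+01, -4.93098021e+01,  7.69412192e-02,
        2.90406105e-02, -4.97964106e-05]), 'tool_pos': array([ 0.1523104 , -0.5798611 ,  0.23172781]), 'tool_rot': array([[ 9.67210182e-01,  2.53977120e-01, -2.91784439e-04],
       [ 2.53977264e-01, -9.67208947e-01,  1.54976567e-03],
       [ 1.11388502e-04, -1.57305575e-03, -9.99998757e-01]]), 'wrist_force': array([ 0.00541336,  1.1549049 , -0.36726461]), 'ft_torque': array([ 0.03624265, -0.01157974,  0.02137465]), 'width': 1.0004137083286802}
```

View pics/scene0.png

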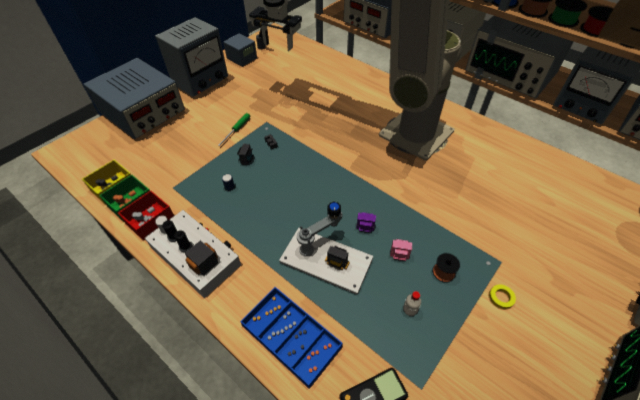

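View pics/top0.png

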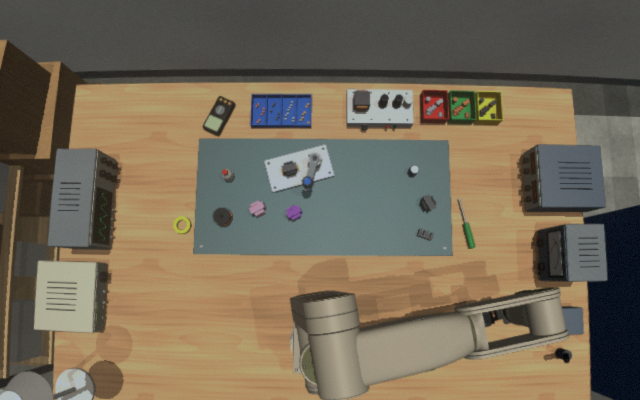

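The jig is at about (325,255) in the scene view and (300,168) in the top view. Its arm is swung open, with the blue-capped knob at scene (334,208) and top (308,182). Possible look-alikes in the scene view are purple (366,221), pink (401,249), the dark box at (246,153), and the amp board at (200,255). Enlarging for a check.

Run:
```python
import cv2
a=cv2.imread("pics/scene0.png")[185:305,265:425];cv2.imwrite("pics/s0c.png",cv2.resize(a,None,fx=5,fy=5,interpolation=2))
a=cv2.imread("pics/top0.png")[135:225,250:350];cv2.imwrite("pics/t0c.png",cv2.resize(a,None,fx=6,fy=6,interpolation=2))
```

```text
(no output)
```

View pics/s0c.png

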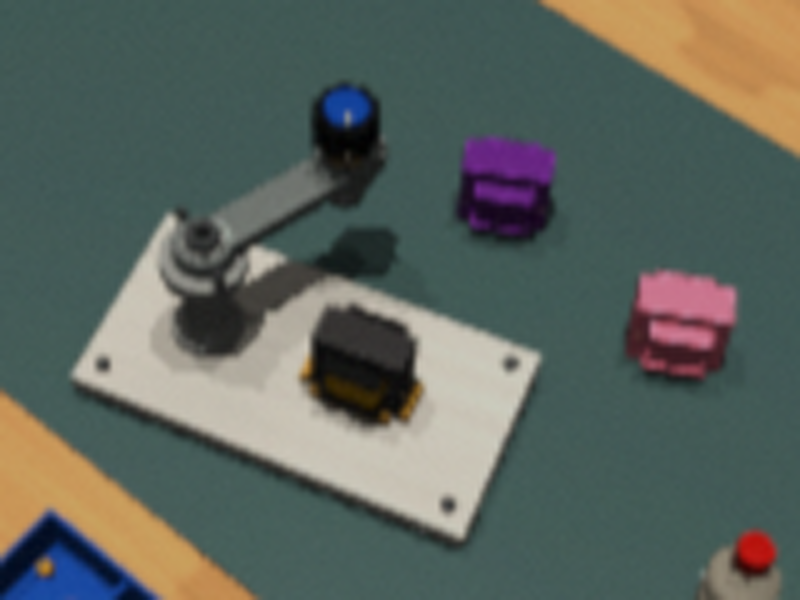

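View pics/t0c.png

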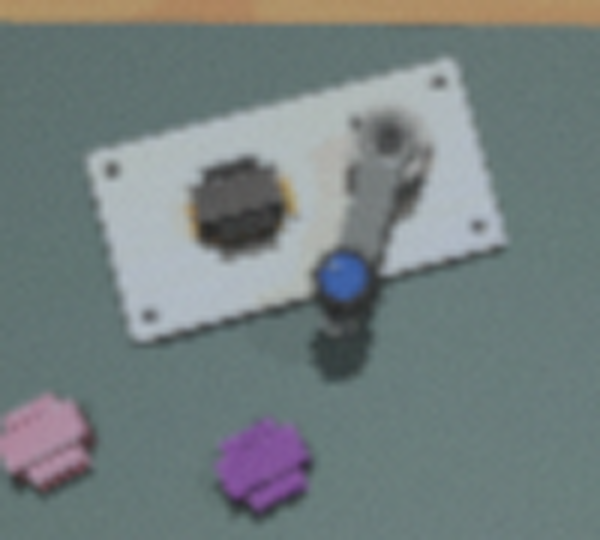

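Run:
```python
from h import *
import pickle
cs=pickle.load(open("c0.pkl","rb"));t,s=cs["top"],cs["scene"]
tc=np.array([(90,155),(455,58),(507,243),(137,343)])/6+[250,135]
sc=np.array([(463,533),(75,375),(172,212),(540,352)])/5+[265,185]
for c,pts in((t,tc),(s,sc)):
    P=np.array([atz(c,u,v,.02)[:2] for u,v in pts]);print(P.round(4).tolist())
    print([np.linalg.norm(P[i]-P[i-1]).round(3) for i in range(4)],P.mean(0))
    d=(P[0]-P[1])+(P[3]-P[2]);print("ydir deg",np.degrees(np.arctan2(d[1],d[0])))
def f(c,x,y,k,z,u0,v0):return atz(c,x/k+u0,y/k+v0,z)[:2].round(4)
print("pivot top",f(t,387,133,6,.13,250,135),"knob",f(t,343,275,6,.162,250,135),"core",f(t,240,186,6,.076,250,135))
print("pivot sc",f(s,205,235,5,.13,265,185),"knob",f(s,347,107,5,.162,265,185),"core",f(s,364,335,5,.076,265,185))
```

```text
[[0.6928, 0.2246], [0.7595, -0.0122], [0.6364, -0.0466], [0.5691, 0.1908]]
[np.float64(0.128), np.float64(0.246), np.float64(0.128), np.float64(0.247)] [0.6644639  0.08916063]
ydir deg 105.7867103119896
[[0.6928, 0.2343], [0.7605, -0.0016], [0.6371, -0.0364], [0.5703, 0.1995]]
[np.float64(0.127), np.float64(0.245), np.float64(0.128), np.float64(0.245)] [0.66518171 0.09895103]
ydir deg 105.9074787762692
pivot top [0.6818 0.0297] knob [0.5871 0.0543] core [0.6602 0.1226]
pivot sc [0.6895 0.0431] knob [0.5883 0.0619] core [0.6562 0.1319]
```

Run:
```python
from h import *
import pickle
cs=pickle.load(open("c0.pkl","rb"))
st=sense();p=st["tool_pos"];R=st["tool_rot"]
for n,(x0,y0,x1,y1),k in(("scene",(235,0,315,60),10),("top",(460,280,600,370),5)):
    c=cs[n];im=c["image"][y0:y1,x0:x1,::-1];im=cv2.resize(im,None,fx=k,fy=k,interpolation=2)
    pts=[p+R@np.array(o) for o in([0,.0465,.014],[0,-.0465,.014],[0,.064,.014],[0,-.064,.014],[0,0,0])]
    for q in proj(c,np.array(pts)):
        cv2.circle(im,tuple(int(v) for v in ((q-[x0,y0]+.5)*k)),3,(0,0,255),-1)
    print(n,proj(c,np.array(pts)).round(1).tolist())
    cv2.imwrite(f"pics/{n}g.png",im)
```

```text
scene [[267.5, 44.2], [288.2, 49.6], [263.7, 43.2], [292.2, 50.6], [277.5, 43.5]]
top [[505.7, 302.0], [480.2, 309.5], [510.4, 300.6], [475.3, 310.9], [494.5, 306.1]]
```

View pics/sceneg.png

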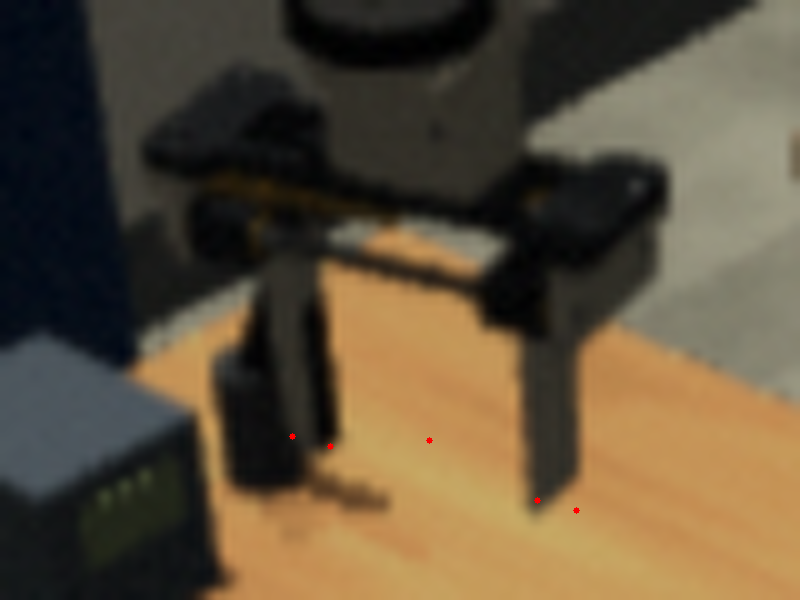

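View pics/topg.png

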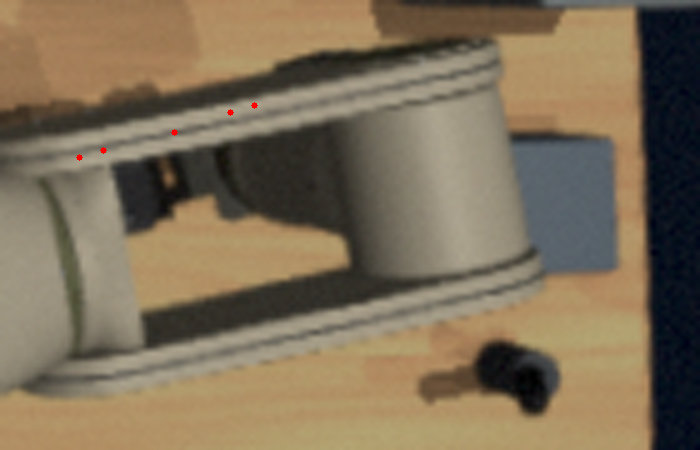

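Camera picture check: both views show the same jig. Its real yellow-taped transformer is at scene (338,257), the purple and pink ones are off the jig, and the arm is open by about 64°. The two cameras differ by about 9 mm in y, so I'll go above the knob and calibrate against the gripper.

Emit:
play_rows(
  targets=[
    {"wx": 0,"wy": 0,"wz": 7.7,"tx": 22,"ty": 32,"tz": 5,"claw": 93},
    {"wx": 0,"wy": 0,"wz": 7.7,"tx": 22,"ty": 32,"tz": 5,"claw": 93},
    {"wx": 0,"wy": 0,"wz": 7.7,"tx": 22,"ty": 32,"tz": 5,"claw": 93},
    {"wx": 0,"wy": 0,"wz": 7.7,"tx": 22,"ty": 32,"tz": 5,"claw": 93},
    {"wx": 0,"wy": 0,"wz": 7.7,"tx": 22,"ty": 32,"tz": 5,"claw": 93},
    {"wx": 0,"wy": 0,"wz": 7.7,"tx": 22,"ty": 32,"tz": 5,"claw": 93},
    {"wx": 0,"wy": 0,"wz": 7.7,"tx": 22,"ty": 32,"tz": 5,"claw": 93},
    {"wx": 0,"wy": 0,"wz": 7.7,"tx": 22,"ty": 32,"tz": 5,"claw": 93},
    {"wx": 0,"wy": 0,"wz": 7.7,"tx": 22,"ty": 32,"tz": 5,"claw": 93},
    {"wx": 0,"wy": 0,"wz": 7.7,"tx": 22,"ty": 32,"tz": 5,"claw": 93},
  ],
)

```text
time_s: 1.35
tool_pos: [0.3728, -0.259, 0.2824]
tool_rot: [[-0.034, 0.999, -0.0], [0.999, 0.034, 0.0], [0.0, -0.0, -1.0]]
wrist_force: [0.4, -0.2, 0.5]
width: 0.999
```

Emit:
play_rows(
  targets=[
    {"wx": 0,"wy": 0,"wz": 8,"tx": 22,"ty": 32,"tz": 0,"claw": 93},
    {"wx": 0,"wy": 0,"wz": 8,"tx": 22,"ty": 32,"tz": 0,"claw": 93},
    {"wx": 0,"wy": 0,"wz": 8,"tx": 22,"ty": 32,"tz": 0,"claw": 93},
    {"wx": 0,"wy": 0,"wz": 8,"tx": 22,"ty": 32,"tz": 0,"claw": 93},
    {"wx": 0,"wy": 0,"wz": 8,"tx": 22,"ty": 32,"tz": 0,"claw": 93},
    {"wx": 0,"wy": 0,"wz": 8,"tx": 22,"ty": 32,"tz": 0,"claw": 93},
    {"wx": 0,"wy": 0,"wz": 8,"tx": 22,"ty": 32,"tz": 0,"claw": 93},
    {"wx": 0,"wy": 0,"wz": 8,"tx": 22,"ty": 32,"tz": 0,"claw": 93},
    {"wx": 0,"wy": 0,"wz": 8,"tx": 20,"ty": 32,"tz": 0,"claw": 93},
    {"wx": 0,"wy": 0,"wz": 6,"tx": 18,"ty": 32,"tz": 0,"claw": 93},
  ],
)

```text
time_s: 2.6
tool_pos: [0.5868, 0.0608, 0.282]
tool_rot: [[-0.985, 0.175, -0.001], [0.175, 0.985, -0.0], [0.001, -0.0, -1.0]]
wrist_force: [0.4, 0.1, 0.0]
width: 1.003
```

```bash
cat >> h.py <<'E'
def look(tag,boxes,zpts=()):
    import pickle
    out={}
    for n,(x0,y0,x1,y1),k in boxes:
        c=read_camera(n);out[n]=c
        st=sense();p=st["tool_pos"];R=st["tool_rot"];w=st["width"]*.093/2
        im=cv2.resize(c["image"][y0:y1,x0:x1,::-1],None,fx=k,fy=k,interpolation=2)
        pts=[p+R@np.array(o) for o in([0,w,.014],[0,-w,.014],[0,w+.0175,.014],[0,-w-.0175,.014])]+list(zpts)
        for q in proj(c,np.array(pts)):
            cv2.circle(im,tuple(int(v) for v in ((q-[x0,y0]+.5)*k)),2,(0,0,255),-1)
        cv2.imwrite(f"pics/{n}_{tag}.png",im)
    pickle.dump(out,open(f"c_{tag}.pkl","wb"));return out
E
python3 - <<'E'
from h import *
look("a",(("scene",(270,150,390,250),6),("top",(250,120,370,220),6)))
E
```

```text
(no output)
```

View pics/scene_a.png

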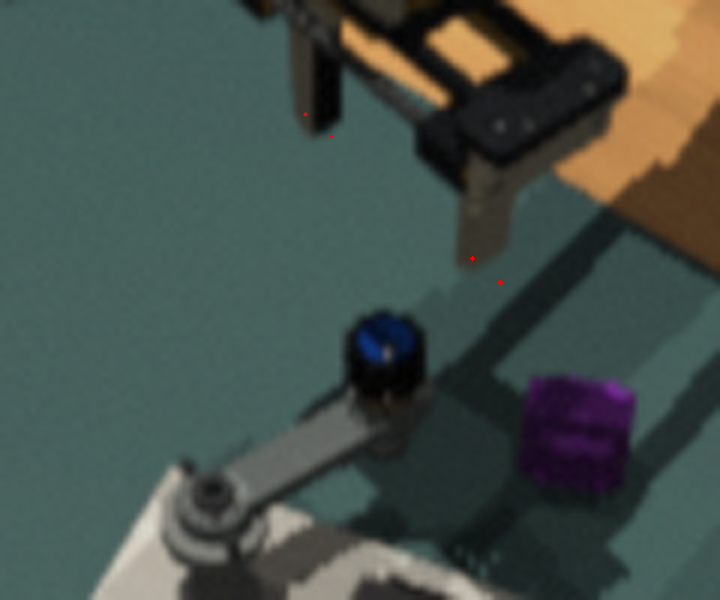

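View pics/top_a.png

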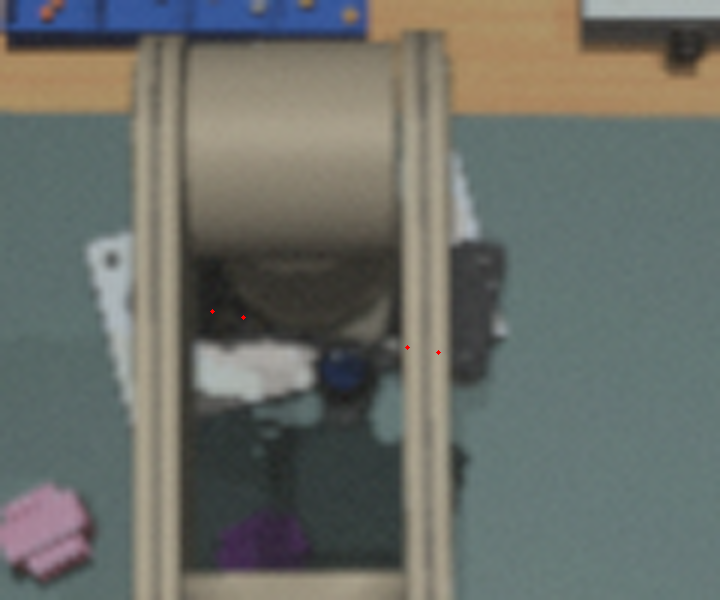

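The scene projections of the fingertips fall within about 1 px (2–3 mm) of the real ones. The jaws leave ±26 mm around the knob, so I'll descend around it with them open.

Emit:
play_rows(
  targets=[
    {"tz": -16,"tx": 0},
    {"tz": -16,"tx": 0},
    {"tz": -16,"tx": 0},
    {"tz": -16,"tx": 0},
    {"tz": -16,"tx": 0},
    {"tz": -16,"tx": 0},
    {"tz": -14,"tx": 0},
    {"tz": -10,"tx": 0},
    {"tz": 0,"tx": 0},
    {"tz": 0,"tx": 0},
  ],
)

```text
schema error: expected keys wx, wy, wz, tx, ty, tz, claw
```

Run:
```python
from h import *
look("b",(("scene",(270,150,390,250),6),("top",(270,150,350,210),8)))
```

```text
(no output)
```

View pics/scene_b.png

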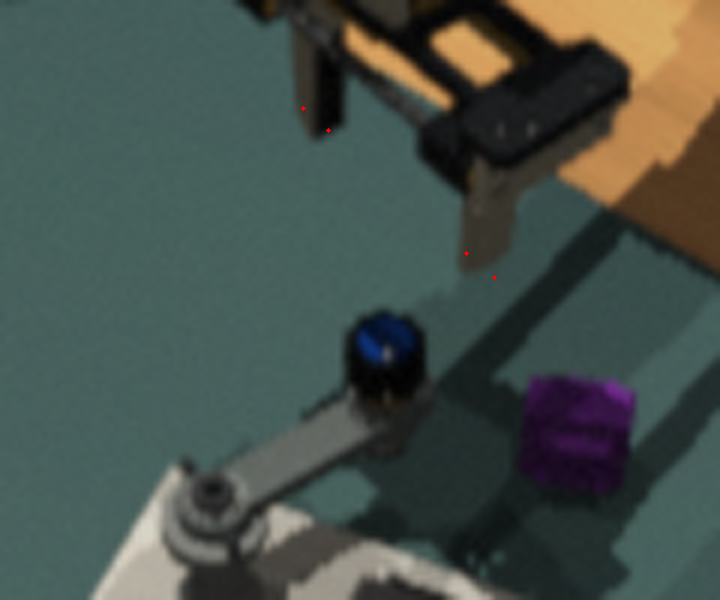

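View pics/top_b.png

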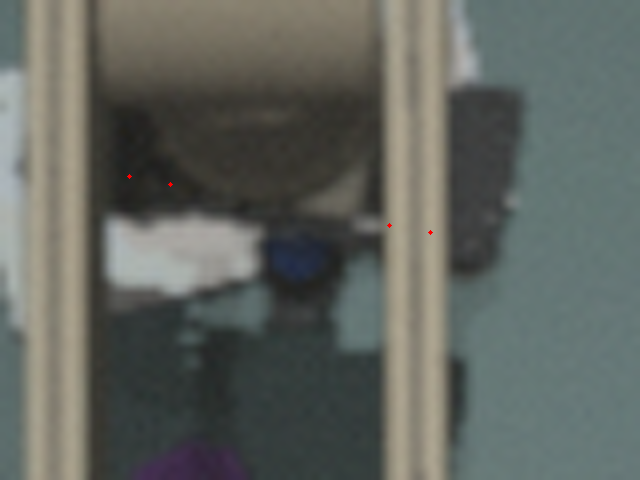

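Emit:
play_rows(
  targets=[
    {"wx": 0,"wy": 0,"wz": 0,"tx": 0,"ty": 0,"tz": -18,"claw": 93},
    {"wx": 0,"wy": 0,"wz": 0,"tx": 0,"ty": 0,"tz": -18,"claw": 93},
    {"wx": 0,"wy": 0,"wz": 0,"tx": 0,"ty": 0,"tz": -18,"claw": 93},
    {"wx": 0,"wy": 0,"wz": 0,"tx": 0,"ty": 0,"tz": -18,"claw": 93},
    {"wx": 0,"wy": 0,"wz": 0,"tx": 0,"ty": 0,"tz": -18,"claw": 93},
    {"wx": 0,"wy": 0,"wz": 0,"tx": 0,"ty": 0,"tz": -18,"claw": 93},
    {"wx": 0,"wy": 0,"wz": 0,"tx": 0,"ty": 0,"tz": -14,"claw": 93},
    {"wx": 0,"wy": 0,"wz": 0,"tx": 0,"ty": 0,"tz": 0,"claw": 93},
    {"wx": 0,"wy": 0,"wz": 0,"tx": 0,"ty": 0,"tz": 0,"claw": 93},
    {"wx": 0,"wy": 0,"wz": 0,"tx": 0,"ty": 0,"tz": 0,"claw": 93},
  ],
)

```text
time_s: 4.05
tool_pos: [0.5871, 0.0597, 0.1617]
tool_rot: [[-0.984, 0.179, 0.002], [0.179, 0.984, 0.0], [-0.002, 0.0, -1.0]]
wrist_force: [0.2, -0.1, -0.2]
width: 1.003
```

Run:
```python
from h import *
print(sense()["tool_pos"])
look("c",(("scene",(290,170,370,230),10),("top",(270,150,350,210),8)))
```

```text
[0.5870888  0.05969908 0.16172858]
```

View pics/scene_c.png

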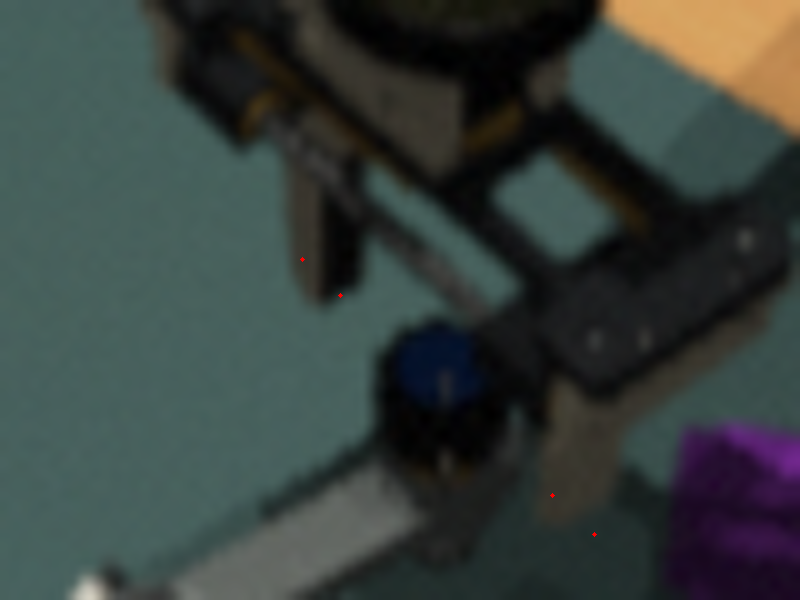

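View pics/top_c.png

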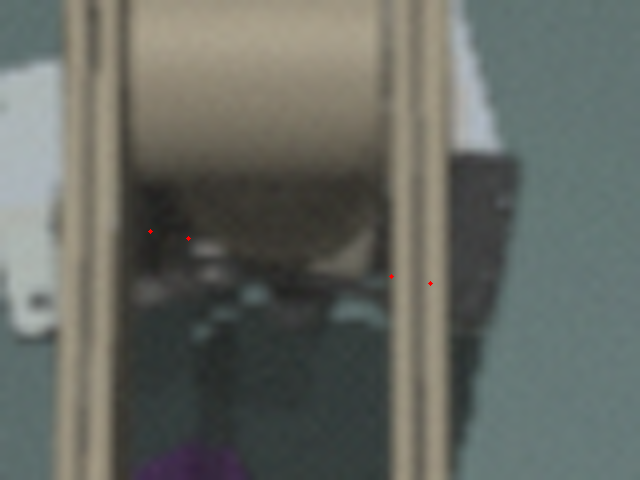

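Emit:
play_rows(
  squeeze=10,
  targets=[
    {"wx": 0,"wy": 0,"wz": 0,"tx": 3,"ty": 0.5,"tz": 0,"claw": 93},
    {"wx": 0,"wy": 0,"wz": 0,"tx": 2,"ty": 0.5,"tz": -5,"claw": 93},
    {"wx": 0,"wy": 0,"wz": 0,"tx": 0,"ty": 0,"tz": -10,"claw": 93},
    {"wx": 0,"wy": 0,"wz": 0,"tx": 0,"ty": 0,"tz": -4,"claw": 93},
    {"wx": 0,"wy": 0,"wz": 0,"tx": 0,"ty": 0,"tz": 0,"claw": 48},
    {"wx": 0,"wy": 0,"wz": 0,"tx": 0,"ty": 0,"tz": 0,"claw": 48},
    {"wx": 0,"wy": 0,"wz": 0,"tx": 0,"ty": 0,"tz": 0,"claw": 48},
    {"wx": 0,"wy": 0,"wz": 0,"tx": 0,"ty": 0,"tz": 0,"claw": 48},
    {"wx": 0,"wy": 0,"wz": 0,"tx": 0,"ty": 0,"tz": 0,"claw": 48},
    {"wx": 0,"wy": 0,"wz": 0,"tx": 0,"ty": 0,"tz": 0,"claw": 48},
  ],
)

```text
time_s: 5.4
tool_pos: [0.5914, 0.0607, 0.1417]
tool_rot: [[-0.984, 0.179, 0.0], [0.179, 0.984, 0.0], [-0.0, 0.0, -1.0]]
wrist_force: [0.1, 0.1, 0.9]
width: 0.514
```

Run:
```python
from h import *
s=sense();print(s["tool_pos"],s["width"]*93,s["wrist_force"],s["ft_torque"])
look("d",(("scene",(290,170,370,230),10),))
piv=np.array([.690,.039]);
k=lambda a:piv+.1*np.array([np.cos(np.radians(a)),np.sin(np.radians(a))])
A=np.linspace(166.6,106,11);P=np.array([k(a) for a in A]);print(P[0]);print((np.diff(P,axis=0)*1000).round(1))
```

```text
[0.59141715 0.06069888 0.14170081] 47.77216957128809 [0.13237251 0.08110408 0.86675478] [ 0.01310476 -0.12514088 -0.03886196]
[0.59272241 0.06217479]
[[ 3.  10.1]
 [ 4.   9.8]
 [ 5.1  9.3]
 [ 6.   8.7]
 [ 6.9  8. ]
 [ 7.7  7.2]
 [ 8.4  6.4]
 [ 9.   5.5]
 [ 9.6  4.5]
 [10.   3.4]]
```

View pics/scene_d.png

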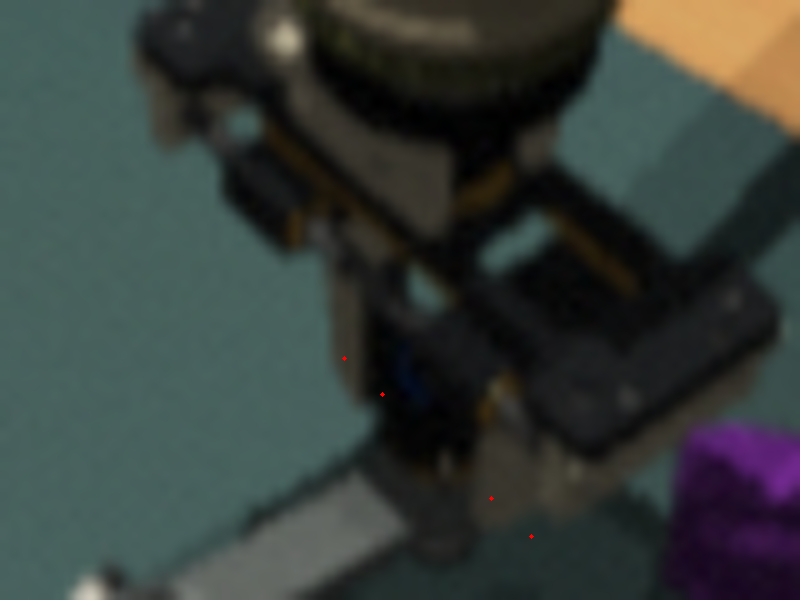

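The knob sits between the two fingers. Swinging the arm along the arc for most of the way.

Emit:
play_rows(
  targets=[
    {"wx": 0,"wy": 0,"wz": -4,"tx": 3,"ty": 10.1,"tz": 0,"claw": 48},
    {"wx": 0,"wy": 0,"wz": -6,"tx": 4,"ty": 9.8,"tz": 0,"claw": 48},
    {"wx": 0,"wy": 0,"wz": -6,"tx": 5.1,"ty": 9.3,"tz": 0,"claw": 48},
    {"wx": 0,"wy": 0,"wz": -6,"tx": 6,"ty": 8.7,"tz": 0,"claw": 48},
    {"wx": 0,"wy": 0,"wz": -6,"tx": 6.9,"ty": 8,"tz": 0,"claw": 48},
    {"wx": 0,"wy": 0,"wz": -6,"tx": 7.7,"ty": 7.2,"tz": 0,"claw": 48},
    {"wx": 0,"wy": 0,"wz": -6,"tx": 8.4,"ty": 6.4,"tz": 0,"claw": 48},
    {"wx": 0,"wy": 0,"wz": -6,"tx": 9,"ty": 5.5,"tz": 0,"claw": 48},
    {"wx": 0,"wy": 0,"wz": 0,"tx": 0,"ty": 0,"tz": 0,"claw": 48},
    {"wx": 0,"wy": 0,"wz": 0,"tx": 0,"ty": 0,"tz": 0,"claw": 48},
  ],
)

```text
time_s: 6.7
tool_pos: [0.6412, 0.1256, 0.1415]
tool_rot: [[-0.557, 0.831, -0.0], [0.831, 0.557, 0.0], [0.0, -0.0, -1.0]]
wrist_force: [-0.3, -0.4, -0.2]
width: 0.515
```

Run:
```python
from h import *
s=sense();print(s["tool_pos"],s["width"]*93,s["wrist_force"],s["ft_torque"])
look("e",(("scene",(280,180,380,260),8),("top",(250,135,350,205),8)))
```

```text
[0.64124837 0.12560054 0.1414802 ] 47.927050570951906 [-0.31806596 -0.41670825 -0.16968976] [-0.04495268 -0.0886514   0.01339332]
```

View pics/scene_e.png

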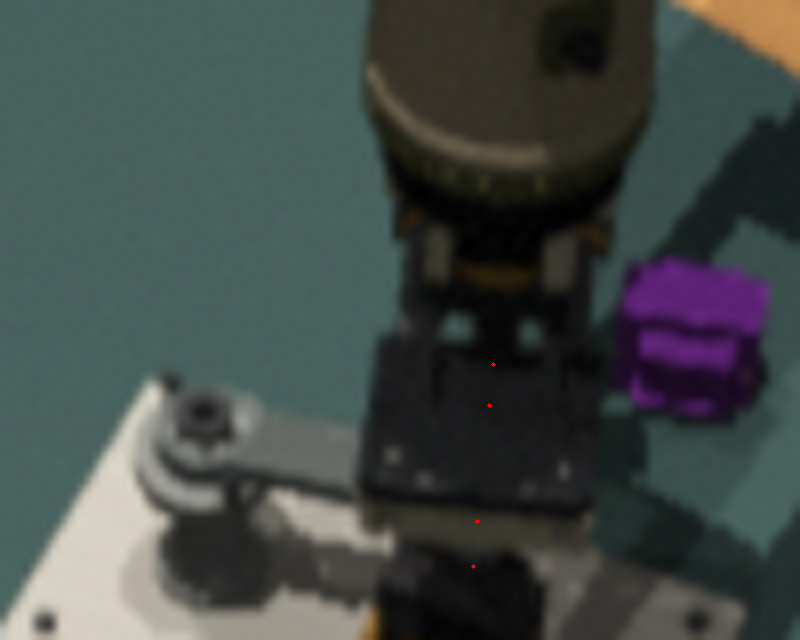

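Emit:
play_rows(
  targets=[
    {"wx": 0,"wy": 0,"wz": -2,"tx": 2.4,"ty": 1.1,"tz": 0,"claw": 48},
    {"wx": 0,"wy": 0,"wz": -2,"tx": 2.4,"ty": 1.1,"tz": 0,"claw": 48},
    {"wx": 0,"wy": 0,"wz": -2,"tx": 2.4,"ty": 1.1,"tz": 0,"claw": 48},
    {"wx": 0,"wy": 0,"wz": -2,"tx": 2.4,"ty": 1.1,"tz": 0,"claw": 48},
    {"wx": 0,"wy": 0,"wz": -2,"tx": 2.5,"ty": 0.9,"tz": 0,"claw": 48},
    {"wx": 0,"wy": 0,"wz": -2,"tx": 2.5,"ty": 0.9,"tz": 0,"claw": 48},
    {"wx": 0,"wy": 0,"wz": -2,"tx": 2.5,"ty": 0.8,"tz": 0,"claw": 48},
    {"wx": 0,"wy": 0,"wz": -2,"tx": 2.5,"ty": 0.8,"tz": 0,"claw": 48},
    {"wx": 0,"wy": 0,"wz": 0,"tx": 0,"ty": 0,"tz": 0,"claw": 48},
    {"wx": 0,"wy": 0,"wz": 0,"tx": 0,"ty": 0,"tz": 0,"claw": 48},
  ],
)

```text
time_s: 8.05
tool_pos: [0.6607, 0.1332, 0.1415]
tool_rot: [[-0.303, 0.953, -0.001], [0.953, 0.303, -0.0], [-0.0, -0.001, -1.0]]
wrist_force: [-5.0, -3.2, 1.4]
width: 0.52
```

Run:
```python
from h import *
s=sense();print(s["tool_pos"],s["width"]*93,s["wrist_force"],s["ft_torque"])
look("f",(("scene",(280,180,380,260),8),("top",(250,135,350,205),8)))
```

```text
[0.66069618 0.13323368 0.14153946] 48.394006112887446 [-4.95647478 -3.18692049  1.38298543] [-0.51481898  0.6289817   0.00606596]
```

View pics/scene_f.png

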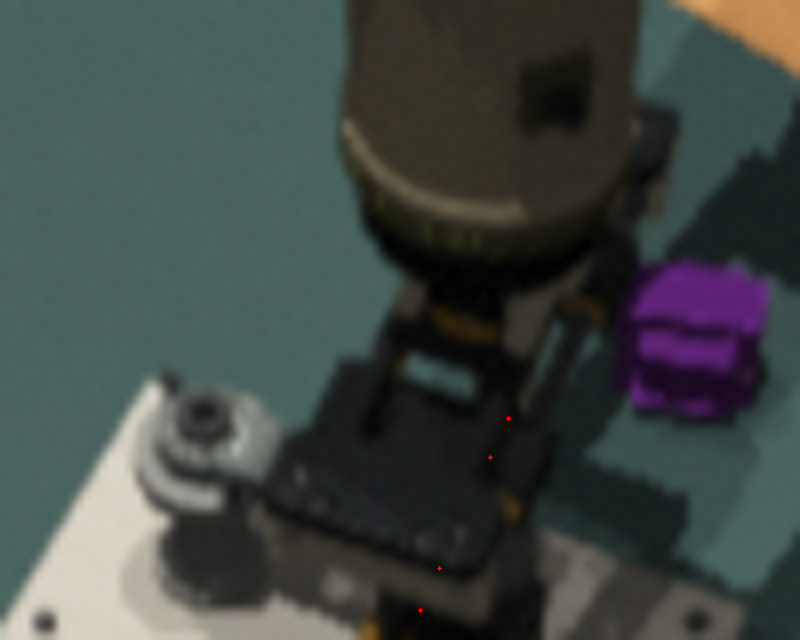

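View pics/top_f.png

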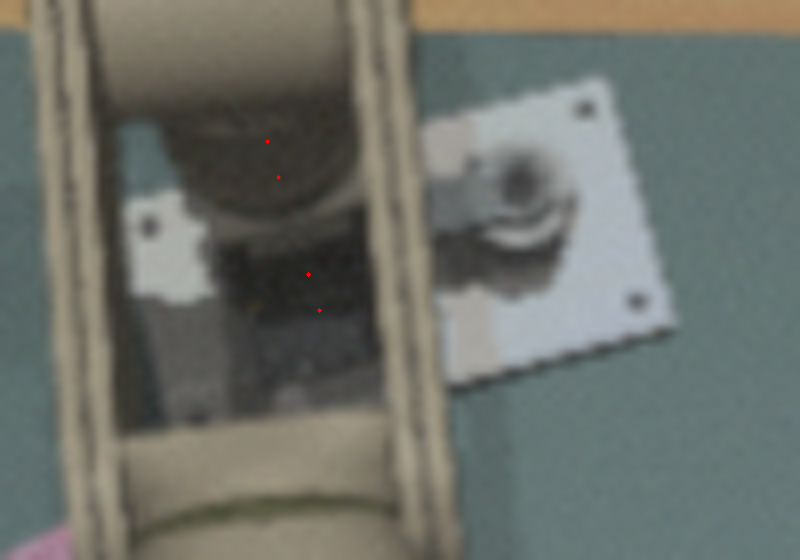

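The force of about 6 N, well above the 1.2 N of pivot friction, says the arm is on its stop. The knob centre should be at about (0.657, 0.132). I'll open the jaws, centre on it, and wind the wrist back for a long clockwise turn.

Emit:
play_rows(
  targets=[
    {"wx": 0,"wy": 0,"wz": 0,"tx": -2,"ty": -0.6,"tz": 0,"claw": 93},
    {"wx": 0,"wy": 0,"wz": 0,"tx": -1.7,"ty": -0.6,"tz": 0,"claw": 93},
    {"wx": 0,"wy": 0,"wz": 10,"tx": 0,"ty": 0,"tz": 0,"claw": 93},
    {"wx": 0,"wy": 0,"wz": 10.5,"tx": 0,"ty": 0,"tz": 0,"claw": 93},
    {"wx": 0,"wy": 0,"wz": 10.5,"tx": 0,"ty": 0,"tz": 0,"claw": 93},
    {"wx": 0,"wy": 0,"wz": 10.5,"tx": 0,"ty": 0,"tz": 0,"claw": 93},
    {"wx": 0,"wy": 0,"wz": 10.5,"tx": 0,"ty": 0,"tz": 0,"claw": 93},
    {"wx": 0,"wy": 0,"wz": 10.5,"tx": 0,"ty": 0,"tz": 0,"claw": 93},
    {"wx": 0,"wy": 0,"wz": 10.5,"tx": 0,"ty": 0,"tz": 0,"claw": 93},
    {"wx": 0,"wy": 0,"wz": 10.5,"tx": 0,"ty": 0,"tz": 0,"claw": 93},
  ],
)

```text
time_s: 9.4
tool_pos: [0.6576, 0.1325, 0.1418]
tool_rot: [[-0.98, -0.2, 0.001], [-0.2, 0.98, 0.0], [-0.001, 0.0, -1.0]]
wrist_force: [0.3, -0.2, -0.3]
width: 1.002
```

Emit:
play_rows(
  squeeze=5,
  targets=[
    {"wx": 0,"wy": 0,"wz": 5,"tx": 0,"ty": 0,"tz": 0,"claw": 93},
    {"wx": 0,"wy": 0,"wz": 0,"tx": 0,"ty": 0,"tz": 0,"claw": 93},
    {"wx": 0,"wy": 0,"wz": 0,"tx": 0,"ty": 0,"tz": 0,"claw": 52},
    {"wx": 0,"wy": 0,"wz": 0,"tx": 0,"ty": 0,"tz": 0,"claw": 52},
    {"wx": 0,"wy": 0,"wz": 0,"tx": 0,"ty": 0,"tz": 0,"claw": 52},
    {"wx": 0,"wy": 0,"wz": 0,"tx": 0,"ty": 0,"tz": 0,"claw": 35},
    {"wx": 0,"wy": 0,"wz": 0,"tx": 0,"ty": 0,"tz": 0,"claw": 35},
    {"wx": 0,"wy": 0,"wz": 0,"tx": 0,"ty": 0,"tz": 0,"claw": 35},
    {"wx": 0,"wy": 0,"wz": 0,"tx": 0,"ty": 0,"tz": 0,"claw": 35},
    {"wx": 0,"wy": 0,"wz": 0,"tx": 0,"ty": 0,"tz": 0,"claw": 35},
  ],
)

```text
time_s: 10.65
tool_pos: [0.6581, 0.1298, 0.1417]
tool_rot: [[-0.961, -0.278, 0.001], [-0.278, 0.961, -0.003], [-0.0, -0.003, -1.0]]
wrist_force: [2.3, -8.6, -1.2]
width: 0.432
```

Run:
```python
from h import *
s=sense();print(s["tool_pos"],s["width"]*93,s["wrist_force"],s["ft_torque"],s["joint_positions"])
look("g",(("scene",(280,180,380,260),8),("top",(250,135,350,205),8)))
```

```text
[0.6581487  0.12981766 0.14171443] 40.182293289948795 [ 2.28199805 -8.56142701 -1.16243156] [-1.47914122 -0.62032493  0.04473773] [  6.88513934  21.34903141  78.64475191  -0.19482504  79.96185884
 -99.21324577]
```

View pics/scene_g.png

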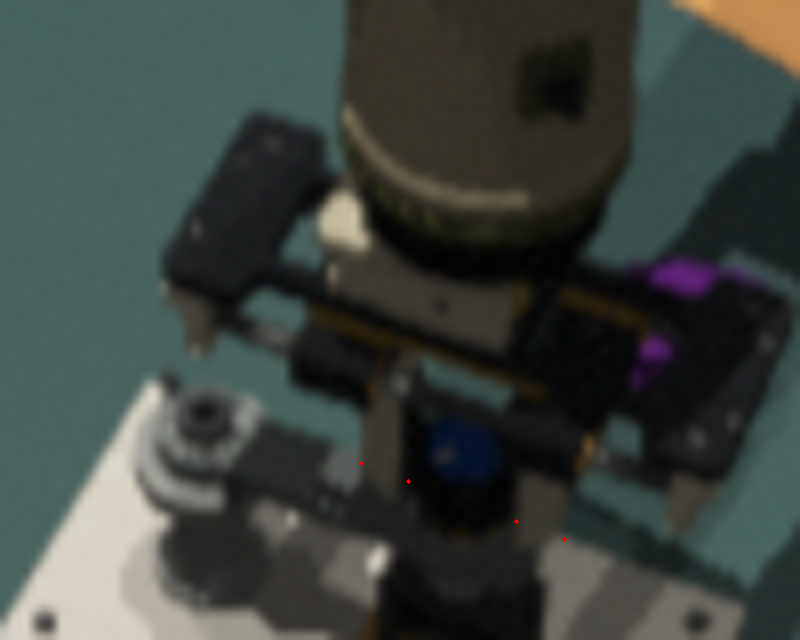

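Gripped (40.2 mm). The grip pulled the tool about 2.5 mm toward the post, so I'll shift the command inward to relieve the side load.

Emit:
play_rows(
  squeeze=5,
  targets=[
    {"wx": 0,"wy": 0,"wz": 0,"tx": 0.3,"ty": -1.2,"tz": 0,"claw": 35},
    {"wx": 0,"wy": 0,"wz": 0,"tx": 0.3,"ty": -1.2,"tz": 0,"claw": 35},
    {"wx": 0,"wy": 0,"wz": 0,"tx": 0,"ty": 0,"tz": 0,"claw": 35},
    {"wx": 0,"wy": 0,"wz": 0,"tx": 0,"ty": 0,"tz": 0,"claw": 35},
    {"wx": 0,"wy": 0,"wz": 0,"tx": 0,"ty": 0,"tz": 0,"claw": 35},
    {"wx": 0,"wy": 0,"wz": 0,"tx": 0,"ty": 0,"tz": 0,"claw": 35},
    {"wx": 0,"wy": 0,"wz": 0,"tx": 0,"ty": 0,"tz": 0,"claw": 35},
    {"wx": 0,"wy": 0,"wz": 0,"tx": 0,"ty": 0,"tz": 0,"claw": 35},
    {"wx": 0,"wy": 0,"wz": 0,"tx": 0,"ty": 0,"tz": 0,"claw": 35},
    {"wx": 0,"wy": 0,"wz": 0,"tx": 0,"ty": 0,"tz": 0,"claw": 35},
  ],
)

```text
time_s: 12.0
tool_pos: [0.6582, 0.1296, 0.1418]
tool_rot: [[-0.96, -0.279, 0.0], [-0.279, 0.96, -0.0], [-0.0, -0.001, -1.0]]
wrist_force: [2.4, -5.4, 0.7]
width: 0.427
```

Run:
```python
from h import *
for i in range(2):
    s=sense();print(s["tool_pos"],s["width"]*93,s["wrist_force"],s["ft_torque"])
```

```text
[0.65818641 0.12960806 0.14175425] 39.73373764779505 [ 2.40626567 -5.41540037  0.72252111] [-0.66412451 -0.50046545 -0.04195052]
[0.65818641 0.12960806 0.14175425] 39.73373764779505 [ 2.40626567 -5.41540037  0.72252111] [-0.66412451 -0.50046545 -0.04195052]
```

Emit:
play_rows(
  squeeze=20,
  targets=[
    {"wx": 0,"wy": 0,"wz": 0,"tx": 0.5,"ty": -1.5,"tz": 0,"claw": 35},
    {"wx": 0,"wy": 0,"wz": 0,"tx": 0.5,"ty": -1.5,"tz": 0,"claw": 35},
    {"wx": 0,"wy": 0,"wz": 0,"tx": 0,"ty": 0,"tz": 0,"claw": 35},
    {"wx": 0,"wy": 0,"wz": -5,"tx": 0,"ty": 0,"tz": 0,"claw": 35},
    {"wx": 0,"wy": 0,"wz": -5,"tx": 0,"ty": 0,"tz": 0,"claw": 35},
    {"wx": 0,"wy": 0,"wz": -5,"tx": 0,"ty": 0,"tz": 0,"claw": 35},
    {"wx": 0,"wy": 0,"wz": -5,"tx": 0,"ty": 0,"tz": 0,"claw": 35},
    {"wx": 0,"wy": 0,"wz": -5,"tx": 0,"ty": 0,"tz": 0,"claw": 35},
    {"wx": 0,"wy": 0,"wz": -5,"tx": 0,"ty": 0,"tz": 0,"claw": 35},
    {"wx": 0,"wy": 0,"wz": 0,"tx": 0,"ty": 0,"tz": 0,"claw": 35},
  ],
)

```text
time_s: 13.25
tool_pos: [0.6584, 0.1289, 0.1417]
tool_rot: [[-0.971, 0.238, -0.001], [0.238, 0.971, 0.003], [0.002, 0.002, -1.0]]
wrist_force: [-1.9, 4.9, 2.2]
width: 0.429
```

```bash
cat > s.py <<'E'
from h import *
s=sense();R=s["tool_rot"];print(s["tool_pos"].round(4),"w",round(s["width"]*93,2),"F",s["wrist_force"].round(2),"M",s["ft_torque"].round(3),"yaw",round(np.degrees(np.arctan2(R[1,0],R[0,0])),1),"j6",s["joint_positions"][5].round(1))
E
python3 s.py
```

```text
[0.6584 0.1289 0.1417] w 39.93 F [-1.92  4.91  2.16] M [ 0.973  0.202 -0.085] yaw 166.2 j6 -69.6
```

Emit:
play_rows(
  targets=[
    {"wx": 0,"wy": 0,"wz": 0,"tx": -0.4,"ty": 1.2,"tz": 0,"claw": 35},
    {"wx": 0,"wy": 0,"wz": -4,"tx": 0,"ty": 0,"tz": 0,"claw": 35},
    {"wx": 0,"wy": 0,"wz": -4,"tx": 0,"ty": 0,"tz": 0,"claw": 35},
    {"wx": 0,"wy": 0,"wz": -4,"tx": 0,"ty": 0,"tz": 0,"claw": 35},
    {"wx": 0,"wy": 0,"wz": -4,"tx": 0,"ty": 0,"tz": 0,"claw": 35},
    {"wx": 0,"wy": 0,"wz": -4,"tx": 0,"ty": 0,"tz": 0,"claw": 35},
    {"wx": 0,"wy": 0,"wz": -4,"tx": 0,"ty": 0,"tz": 0,"claw": 35},
    {"wx": 0,"wy": 0,"wz": -4,"tx": 0,"ty": 0,"tz": 0,"claw": 35},
    {"wx": 0,"wy": 0,"wz": -4,"tx": 0,"ty": 0,"tz": 0,"claw": 35},
    {"wx": 0,"wy": 0,"wz": -4,"tx": 0,"ty": 0,"tz": 0,"claw": 35},
  ],
)

```text
time_s: 14.5
tool_pos: [0.6582, 0.1286, 0.1417]
tool_rot: [[-0.644, 0.765, -0.001], [0.765, 0.644, 0.0], [0.001, -0.0, -1.0]]
wrist_force: [-1.9, 0.9, 2.5]
width: 0.425
```

```bash
python3 s.py
python3 - <<'E'
from h import *
look("h",(("scene",(310,210,370,255),13),))
E
python3 s.py
```

```text
[0.6582 0.1286 0.1417] w 39.54 F [-1.89  0.94  2.52] M [0.301 0.234 0.084] yaw 130.1 j6 -33.5
[0.6582 0.1286 0.1417] w 39.5 F [-2.5   1.75  2.84] M [ 0.282  0.295 -0.107] yaw 129.9 j6 -33.3
```

View pics/scene_h.png

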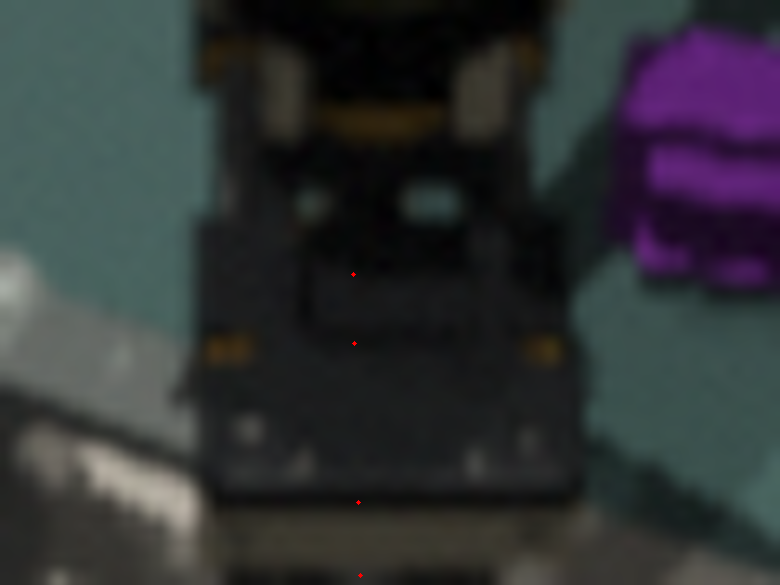

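```bash
cat > e.py <<'E'
from h import *
E=[];M=[]
for i in range(5):
    s=sense();E.append(s["effort"][[0,5]]);M.append(s["ft_torque"][2]);read_camera("scene")
print("eff1,6",np.round(E,4).tolist(),"Mz",np.round(M,3),s["time_s"], s["wrist_force"].round(1),s["tool_pos"].round(4))
E
python3 e.py
```

```text
eff1,6 [[-1.4876, -0.9153], [-1.6874, 0.9936], [-1.9145, 0.4529], [-2.1412, 0.1189], [-2.3801, 0.0063]] Mz [-0.107 -0.042 -0.045 -0.048 -0.066] 14.75 [-4.6  2.6  2.7] [0.6582 0.1285 0.1416]
```

Emit:
play_rows(
  targets=[
    {"wx": 0,"wy": 0,"wz": -3,"tx": 0,"ty": 0,"tz": 0,"claw": 35},
    {"wx": 0,"wy": 0,"wz": -3,"tx": 0,"ty": 0,"tz": 0,"claw": 35},
    {"wx": 0,"wy": 0,"wz": -3,"tx": 0,"ty": 0,"tz": 0,"claw": 35},
    {"wx": 0,"wy": 0,"wz": -3,"tx": 0,"ty": 0,"tz": 0,"claw": 35},
    {"wx": 0,"wy": 0,"wz": -3,"tx": 0,"ty": 0,"tz": 0,"claw": 35},
    {"wx": 0,"wy": 0,"wz": -3,"tx": 0,"ty": 0,"tz": 0,"claw": 35},
    {"wx": 0,"wy": 0,"wz": -3,"tx": 0,"ty": 0,"tz": 0,"claw": 35},
    {"wx": 0,"wy": 0,"wz": -3,"tx": 0,"ty": 0,"tz": 0,"claw": 35},
    {"wx": 0,"wy": 0,"wz": -3,"tx": 0,"ty": 0,"tz": 0,"claw": 35},
    {"wx": 0,"wy": 0,"wz": -3,"tx": 0,"ty": 0,"tz": 0,"claw": 35},
  ],
)

```text
time_s: 16.05
tool_pos: [0.6579, 0.1283, 0.1417]
tool_rot: [[-0.177, 0.984, -0.001], [0.984, 0.177, 0.0], [0.0, -0.001, -1.0]]
wrist_force: [-6.4, 2.5, 5.9]
width: 0.425
```

```bash
python3 s.py;python3 e.py
```

```text
[0.6579 0.1283 0.1417] w 39.55 F [-6.39  2.51  5.85] M [0.388 1.069 0.116] yaw 100.2 j6 -3.6
eff1,6 [[-2.3319, -0.7775], [-2.2954, -0.4892], [-2.2482, 0.6777], [-2.2562, 0.2454], [-2.2576, 0.0579]] Mz [ 0.116 -0.013  0.058  0.029 -0.048] 16.25 [-6.5  3.1  5.2] [0.6579 0.1283 0.1418]
```

Emit:
play_rows(
  targets=[
    {"wx": 0,"wy": 0,"wz": -2,"tx": -0.5,"ty": 0,"tz": 0,"claw": 35},
    {"wx": 0,"wy": 0,"wz": -2,"tx": -0.5,"ty": -0.5,"tz": 0,"claw": 35},
    {"wx": 0,"wy": 0,"wz": -2,"tx": 0,"ty": 0,"tz": 0,"claw": 35},
    {"wx": 0,"wy": 0,"wz": -2,"tx": 0,"ty": 0,"tz": 0,"claw": 35},
    {"wx": 0,"wy": 0,"wz": -2,"tx": 0,"ty": 0,"tz": 0,"claw": 35},
    {"wx": 0,"wy": 0,"wz": -2,"tx": 0,"ty": 0,"tz": 0,"claw": 35},
    {"wx": 0,"wy": 0,"wz": -2,"tx": 0,"ty": 0,"tz": 0,"claw": 35},
    {"wx": 0,"wy": 0,"wz": -2,"tx": 0,"ty": 0,"tz": 0,"claw": 35},
    {"wx": 0,"wy": 0,"wz": -2,"tx": 0,"ty": 0,"tz": 0,"claw": 35},
    {"wx": 0,"wy": 0,"wz": -2,"tx": 0,"ty": 0,"tz": 0,"claw": 35},
  ],
)

```text
time_s: 17.55
tool_pos: [0.6576, 0.1282, 0.1418]
tool_rot: [[0.171, 0.985, 0.0], [0.985, -0.171, 0.001], [0.001, -0.0, -1.0]]
wrist_force: [-3.5, 3.7, 5.0]
width: 0.425
```

```bash
python3 s.py;python3 e.py
python3 - <<'E'
from h import *
look("i",(("scene",(310,210,370,255),13),))
E
```

```text
[0.6576 0.1282 0.1418] w 39.55 F [-3.45  3.66  5.02] M [ 0.76   0.539 -0.01 ] yaw 80.2 j6 16.5
eff1,6 [[-3.4379, -0.5689], [-3.4052, -0.367], [-3.4052, 0.4485], [-3.4071, 0.1581], [-3.4066, 0.0312]] Mz [-0.01  -0.005 -0.049  0.022  0.007] 17.75 [-3.2  5.   4.2] [0.6576 0.1282 0.1418]
```

View pics/scene_i.png

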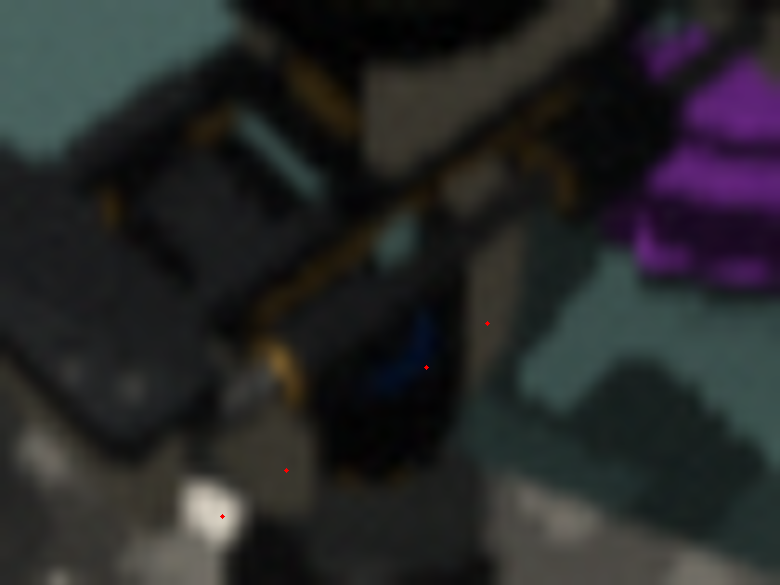

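Emit:
play_rows(
  targets=[
    {"wx": 0,"wy": 0,"wz": -2,"tx": -0.3,"ty": -0.5,"tz": 0,"claw": 35},
    {"wx": 0,"wy": 0,"wz": -2,"tx": -0.3,"ty": -0.5,"tz": 0,"claw": 35},
    {"wx": 0,"wy": 0,"wz": -2,"tx": 0,"ty": 0,"tz": -0.5,"claw": 35},
    {"wx": 0,"wy": 0,"wz": -2,"tx": 0,"ty": 0,"tz": 0,"claw": 35},
    {"wx": 0,"wy": 0,"wz": -2,"tx": 0,"ty": 0,"tz": 0,"claw": 35},
    {"wx": 0,"wy": 0,"wz": -2,"tx": 0,"ty": 0,"tz": 0,"claw": 35},
    {"wx": 0,"wy": 0,"wz": -2,"tx": 0,"ty": 0,"tz": 0,"claw": 35},
    {"wx": 0,"wy": 0,"wz": -2,"tx": 0,"ty": 0,"tz": 0,"claw": 35},
    {"wx": 0,"wy": 0,"wz": -2,"tx": 0,"ty": 0,"tz": 0,"claw": 35},
    {"wx": 0,"wy": 0,"wz": -2,"tx": 0,"ty": 0,"tz": 0,"claw": 35},
  ],
)

```text
time_s: 19.1
tool_pos: [0.6572, 0.1282, 0.1418]
tool_rot: [[0.497, 0.868, 0.001], [0.868, -0.497, 0.002], [0.002, -0.0, -1.0]]
wrist_force: [-3.7, 8.2, 4.8]
width: 0.421
```

```bash
python3 s.py;python3 e.py
```

```text
[0.6572 0.1282 0.1418] w 39.13 F [-3.74  8.24  4.84] M [1.32  0.509 0.092] yaw 60.2 j6 36.4
eff1,6 [[-5.696, -0.4907], [-5.6374, -0.2991], [-5.581, 0.4418], [-5.5853, 0.1537], [-5.5942, 0.031]] Mz [ 0.092  0.006 -0.014 -0.019  0.042] 19.3 [-3.6  8.5  5.1] [0.6572 0.1282 0.1418]
```

Emit:
play_rows(
  targets=[
    {"wx": 0,"wy": 0,"wz": -2,"tx": 0,"ty": 0,"tz": 0,"claw": 35},
    {"wx": 0,"wy": 0,"wz": -2,"tx": 0,"ty": 0,"tz": 0,"claw": 35},
    {"wx": 0,"wy": 0,"wz": -2,"tx": 0,"ty": 0,"tz": 0,"claw": 35},
    {"wx": 0,"wy": 0,"wz": -2,"tx": 0,"ty": 0,"tz": 0,"claw": 35},
    {"wx": 0,"wy": 0,"wz": -2,"tx": 0,"ty": 0,"tz": 0,"claw": 35},
    {"wx": 0,"wy": 0,"wz": -2,"tx": 0,"ty": 0,"tz": 0,"claw": 35},
    {"wx": 0,"wy": 0,"wz": -2,"tx": 0,"ty": 0,"tz": 0,"claw": 35},
    {"wx": 0,"wy": 0,"wz": -2,"tx": 0,"ty": 0,"tz": 0,"claw": 35},
    {"wx": 0,"wy": 0,"wz": -2,"tx": 0,"ty": 0,"tz": 0,"claw": 35},
    {"wx": 0,"wy": 0,"wz": -2,"tx": 0,"ty": 0,"tz": 0,"claw": 35},
  ],
)

```text
time_s: 20.6
tool_pos: [0.657, 0.1283, 0.1418]
tool_rot: [[0.764, 0.646, 0.001], [0.645, -0.764, 0.002], [0.002, -0.001, -1.0]]
wrist_force: [-3.8, 8.1, 5.9]
width: 0.426
```

```bash
python3 s.py;python3 e.py
```

```text
[0.657  0.1283 0.1418] w 39.61 F [-3.82  8.07  5.87] M [1.457 0.753 0.089] yaw 40.2 j6 56.4
eff1,6 [[-6.1684, -0.5099], [-6.1092, -0.3229], [-6.0632, 0.4457], [-6.0654, 0.158], [-6.0693, 0.0337]] Mz [ 0.089  0.043  0.002 -0.031 -0.04 ] 20.8 [-4.5  7.6  4.9] [0.6571 0.1283 0.1418]
```

Emit:
play_rows(
  targets=[
    {"wx": 0,"wy": 0,"wz": -2.5,"tx": -0.3,"ty": 1,"tz": 0,"claw": 35},
    {"wx": 0,"wy": 0,"wz": -2.5,"tx": -0.3,"ty": 1,"tz": 0,"claw": 35},
    {"wx": 0,"wy": 0,"wz": -2.5,"tx": 0,"ty": 0,"tz": 0,"claw": 35},
    {"wx": 0,"wy": 0,"wz": -2.5,"tx": 0,"ty": 0,"tz": 0,"claw": 35},
    {"wx": 0,"wy": 0,"wz": -2.5,"tx": 0,"ty": 0,"tz": 0,"claw": 35},
    {"wx": 0,"wy": 0,"wz": -2.5,"tx": 0,"ty": 0,"tz": 0,"claw": 35},
    {"wx": 0,"wy": 0,"wz": -2.5,"tx": 0,"ty": 0,"tz": 0,"claw": 35},
    {"wx": 0,"wy": 0,"wz": -2.5,"tx": 0,"ty": 0,"tz": 0,"claw": 35},
    {"wx": 0,"wy": 0,"wz": -2.5,"tx": 0,"ty": 0,"tz": 0,"claw": 35},
    {"wx": 0,"wy": 0,"wz": -2.5,"tx": 0,"ty": 0,"tz": 0,"claw": 35},
  ],
)

```text
time_s: 22.1
tool_pos: [0.6569, 0.1288, 0.1418]
tool_rot: [[0.965, 0.261, 0.001], [0.261, -0.965, 0.0], [0.001, -0.0, -1.0]]
wrist_force: [-1.8, 2.5, 5.3]
width: 0.428
```

```bash
python3 s.py;python3 e.py
```

```text
[0.6569 0.1288 0.1418] w 39.83 F [-1.84  2.54  5.32] M [0.486 0.513 0.059] yaw 15.1 j6 81.6
eff1,6 [[-2.3993, -0.7025], [-2.3409, -0.4508], [-2.3179, 0.5638], [-2.3195, 0.2006], [-2.3228, 0.0422]] Mz [ 0.059 -0.054  0.019 -0.041 -0.027] 22.3 [-2.4  3.4  4.6] [0.6568 0.1288 0.1418]
```

Emit:
play_rows(
  targets=[
    {"wx": 0,"wy": 0,"wz": -2.5,"tx": -0.2,"ty": 0.4,"tz": 0,"claw": 35},
    {"wx": 0,"wy": 0,"wz": -2.5,"tx": -0.2,"ty": 0.4,"tz": 0,"claw": 35},
    {"wx": 0,"wy": 0,"wz": -2.5,"tx": 0,"ty": 0,"tz": 0,"claw": 35},
    {"wx": 0,"wy": 0,"wz": -2.5,"tx": 0,"ty": 0,"tz": 0,"claw": 35},
    {"wx": 0,"wy": 0,"wz": -2.5,"tx": 0,"ty": 0,"tz": 0,"claw": 35},
    {"wx": 0,"wy": 0,"wz": -2.5,"tx": 0,"ty": 0,"tz": 0,"claw": 35},
    {"wx": 0,"wy": 0,"wz": -2.5,"tx": 0,"ty": 0,"tz": 0,"claw": 35},
    {"wx": 0,"wy": 0,"wz": -2.5,"tx": 0,"ty": 0,"tz": 0,"claw": 35},
    {"wx": 0,"wy": 0,"wz": -2.5,"tx": 0,"ty": 0,"tz": 0,"claw": 35},
    {"wx": 0,"wy": 0,"wz": 0,"tx": 0,"ty": 0,"tz": 0,"claw": 35},
  ],
)

```text
time_s: 23.6
tool_pos: [0.6567, 0.1291, 0.1418]
tool_rot: [[0.992, -0.127, 0.002], [-0.127, -0.992, -0.0], [0.002, -0.0, -1.0]]
wrist_force: [-0.1, 1.1, 3.7]
width: 0.426
```

```bash
python3 s.py;python3 e.py
```

```text
[0.6567 0.1291 0.1418] w 39.63 F [-0.07  1.09  3.66] M [0.134 0.123 0.031] yaw -7.3 j6 104.0
eff1,6 [[-0.7886, 0.4708], [-0.6522, 0.1745], [-0.6172, 0.0115], [-0.6199, -0.0137], [-0.6172, -0.0177]] Mz [ 0.031 -0.004 -0.027 -0.003 -0.041] 23.8 [-0.8  0.7  5.1] [0.6567 0.1291 0.1418]
```

Emit:
play_rows(
  targets=[
    {"wx": 0,"wy": 0,"wz": 0,"tx": 0,"ty": 0,"tz": 0,"claw": 93},
    {"wx": 0,"wy": 0,"wz": 0,"tx": 0,"ty": 0,"tz": 0,"claw": 93},
    {"wx": 0,"wy": 0,"wz": 0,"tx": 0,"ty": 0,"tz": 0,"claw": 93},
    {"wx": 0,"wy": 0,"wz": 0,"tx": 0,"ty": 0,"tz": 0,"claw": 93},
    {"wx": 0,"wy": 0,"wz": 0,"tx": 0,"ty": 0,"tz": 5,"claw": 93},
    {"wx": 0,"wy": 0,"wz": 0,"tx": 0,"ty": 0,"tz": 15,"claw": 93},
    {"wx": 0,"wy": 0,"wz": 0,"tx": 0,"ty": 0,"tz": 25,"claw": 93},
    {"wx": 0,"wy": 0,"wz": 0,"tx": -10,"ty": -5,"tz": 25,"claw": 93},
    {"wx": 0,"wy": 0,"wz": 0,"tx": -25,"ty": -20,"tz": 25,"claw": 93},
    {"wx": 0,"wy": 0,"wz": 0,"tx": -25,"ty": -25,"tz": 20,"claw": 93},
  ],
)

```text
time_s: 25.1
tool_pos: [0.5959, 0.0793, 0.2589]
tool_rot: [[0.992, -0.126, 0.003], [-0.126, -0.992, 0.0], [0.003, -0.0, -1.0]]
wrist_force: [-0.6, -0.1, 0.4]
width: 1.003
```

```bash
python3 s.py
python3 - <<'E'
from h import *
look("j",(("scene",(280,200,380,275),8),("top",(250,130,350,205),8)))
E
```

```text
[0.5959 0.0793 0.2589] w 93.29 F [-0.63 -0.1   0.42] M [ 0.053 -0.022 -0.003] yaw -7.2 j6 99.9
```

View pics/scene_j.png

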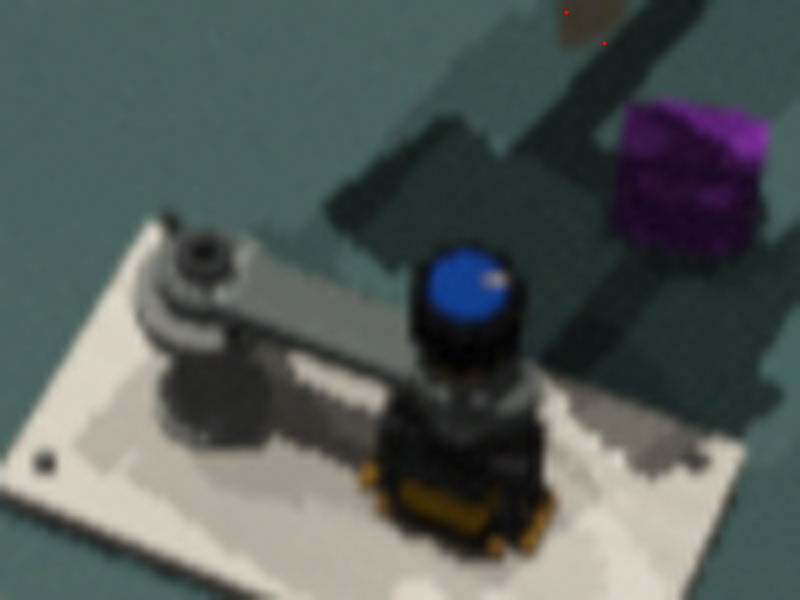

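View pics/top_j.png

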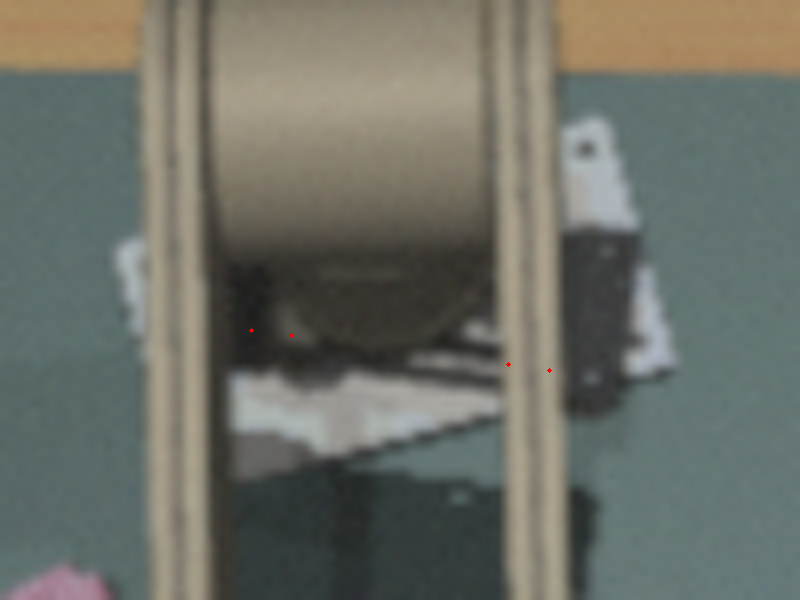

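The cap's white line now points image-right at (495,280) in the crop. That agrees with the knob following the full 3.55 rad turn. The transformer stands in its nest and the arm lies over it. Checking the hub mark and the arm angle in closer crops, and the fit of the line angle.

Run:
```python
from h import *
import pickle
a=pickle.load(open("c_j.pkl","rb"))["scene"];b=pickle.load(open("c0.pkl","rb"))["scene"]
A=cv2.resize(a["image"][225:255,323:353,::-1],None,fx=13,fy=13,interpolation=2)
B=cv2.resize(b["image"][196:226,320:350,::-1],None,fx=13,fy=13,interpolation=2)
im=np.hstack([B,A]);im=np.clip(im.astype(float)*1.6,0,255).astype(np.uint8);cv2.imwrite("pics/hub.png",im)
```

```text
(no output)
```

View pics/hub.png

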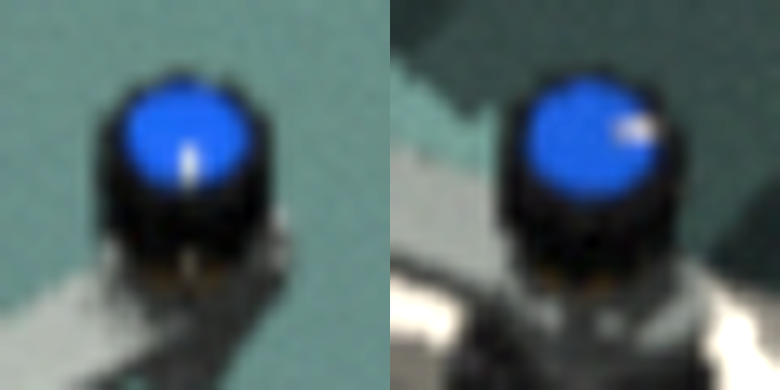

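Run:
```python
from h import *
import pickle
a=pickle.load(open("c_j.pkl","rb"))["scene"];b=pickle.load(open("c0.pkl","rb"))["scene"]
def P(c,x,y,x0,y0,z,k=13):return atz(c,x/k+x0-.5,y/k+y0-.5,z)[:2]
ang=lambda d:np.degrees(np.arctan2(d[1],d[0]))
kb=P(b,187,132,320,196,.162);lb=P(b,188,162,320,196,.162)
ka=P(a,592-390,137,323,225,.162);la=P(a,637-390,128,323,225,.162)
pb=P(b,205,235,265,185,.13,5);pa=P(a,203,250,280,200,.13,8)
print("init line",ang(lb-kb),"arm",ang(kb-pb),"| now line",ang(la-ka),"arm",ang(ka-pa),"r",np.linalg.norm(ka-pa),np.linalg.norm(kb-pb),ka)
```

```text
init line 40.63840102273189 arm 169.9155920633236 | now line 143.48768802089376 arm 108.82472150770941 r 0.09749070226968731 0.10364977462375462 [0.65698346 0.13019907]
```

Emit:
play_rows(
  targets=[
    {"wx": 0,"wy": 0,"wz": 0,"tx": -10,"ty": -40,"tz": 5,"claw": 93},
    {"wx": 0,"wy": 0,"wz": 0,"tx": -10,"ty": -40,"tz": 5,"claw": 93},
    {"wx": 0,"wy": 0,"wz": 0,"tx": -10,"ty": -40,"tz": 5,"claw": 93},
    {"wx": 0,"wy": 0,"wz": 0,"tx": -10,"ty": -40,"tz": 5,"claw": 93},
    {"wx": 0,"wy": 0,"wz": 0,"tx": -10,"ty": -40,"tz": 5,"claw": 93},
    {"wx": 0,"wy": 0,"wz": 0,"tx": -10,"ty": -40,"tz": 5,"claw": 93},
    {"wx": 0,"wy": 0,"wz": 0,"tx": -10,"ty": -40,"tz": 0,"claw": 93},
    {"wx": 0,"wy": 0,"wz": 0,"tx": -10,"ty": -40,"tz": 0,"claw": 93},
    {"wx": 0,"wy": 0,"wz": 0,"tx": 0,"ty": 0,"tz": 0,"claw": 93},
    {"wx": 0,"wy": 0,"wz": 0,"tx": 0,"ty": 0,"tz": 0,"claw": 93},
  ],
)

```text
time_s: 26.45
tool_pos: [0.5164, -0.2402, 0.2863]
tool_rot: [[0.992, -0.127, 0.0], [-0.127, -0.992, 0.0], [0.0, -0.0, -1.0]]
wrist_force: [0.1, 0.6, -0.4]
width: 1.0
```

Run:
```python
from h import *
import pickle
# overlay closed-arm model: find jig pose from plate corners (scene), compare swing 0, 0.1
look("k0",(("scene",(275,200,375,275),8),("top",(255,135,345,200),8)))
cs=pickle.load(open("c_k0.pkl","rb"))
kn=np.array([.6567,.1291])
for n,box,k in(("scene",(275,200,375,275),8),("top",(255,135,345,200),8)):
    c=cs[n];x0,y0,x1,y1=box
    im=cv2.resize(c["image"][y0:y1,x0:x1,::-1],None,fx=k,fy=k,interpolation=2)
    im=np.clip(im*1.3,0,255).astype(np.uint8);cv2.imwrite(f"pics/{n}_k.png",im)
```

```text
(no output)
```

View pics/scene_k.png

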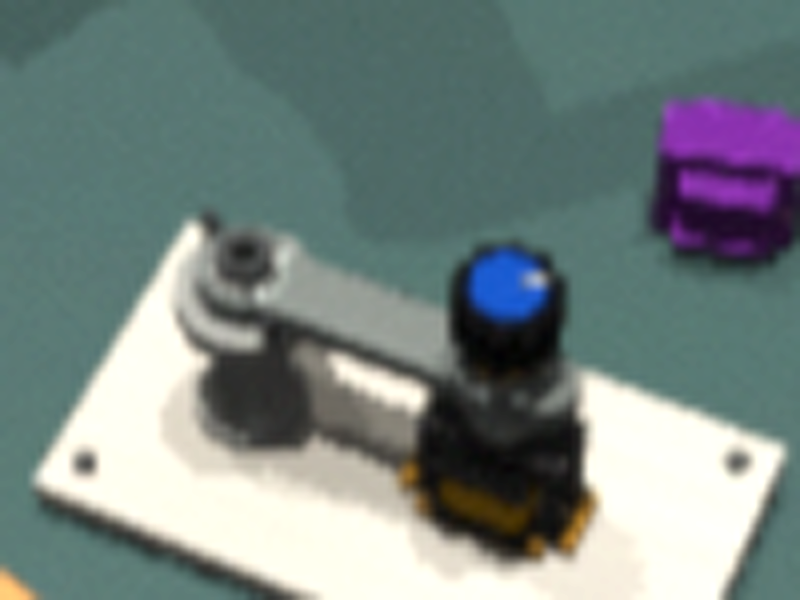

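View pics/top_k.png

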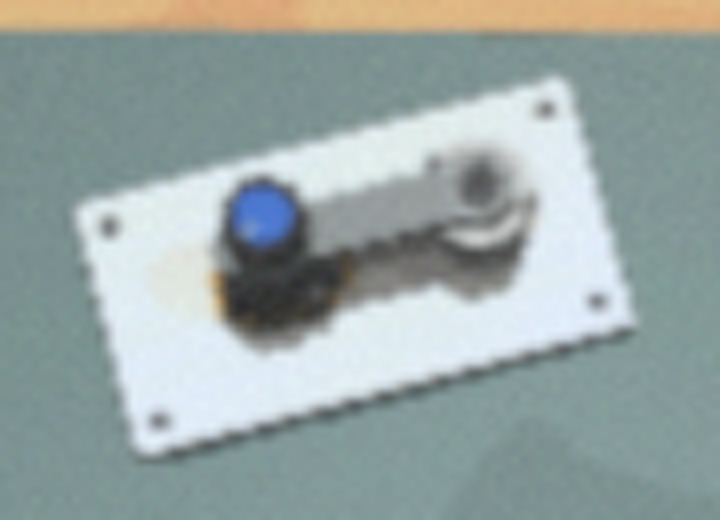

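Run:
```python
from h import *
import pickle
cs=pickle.load(open("c_k0.pkl","rb"))
def P(n,x,y,z):
    x0,y0=(275,200) if n=="scene" else (255,135)
    return atz(cs[n],x/8+x0-.5,y/8+y0-.5,z)[:2]
def ang(n,p,q,z):
    d=P(n,*q,z)-P(n,*p,z);return round(np.degrees(np.arctan2(d[1],d[0])),1)
# precise edges: intensity profile subpixel along image columns
def edges(n,cols,r0,r1):
    g=cv2.cvtColor(cs[n]["image"],cv2.COLOR_RGB2GRAY).astype(float)
    for u in cols: print(u,[int(v) for v in g[r0:r1,u]])
print("top plate",ang("top",(560,78),(80,208),.02),ang("top",(635,325),(145,458),.02),"arm",ang("top",(430,168),(305,200),.112),ang("top",(450,222),(310,257),.112))
print("scene plate",ang("scene",(585,370),(780,443),.02),"arm",ang("scene",(300,250),(450,297),.112),ang("scene",(275,318),(440,378),.112))
edges("top",range(294,310),150,172)
print();edges("scene",range(311,331),226,252)
```

```text
top plate 106.0 105.9 arm 105.2 104.8
scene plate 106.2 arm 109.6 107.1
294 [107, 106, 132, 174, 179, 177, 181, 180, 177, 165, 131, 115, 109, 107, 104, 107, 95, 56, 45, 42, 50, 64]
295 [109, 112, 139, 177, 180, 180, 178, 178, 178, 160, 129, 118, 116, 118, 117, 116, 101, 55, 44, 43, 48, 58]
296 [108, 124, 156, 176, 179, 178, 179, 177, 170, 147, 123, 118, 121, 120, 114, 112, 89, 56, 49, 41, 43, 56]
297 [111, 134, 169, 179, 179, 179, 179, 177, 164, 133, 117, 118, 119, 117, 119, 105, 71, 53, 52, 52, 54, 72]
298 [110, 138, 174, 180, 179, 180, 182, 179, 166, 133, 120, 119, 117, 118, 119, 104, 64, 56, 61, 65, 73, 85]
299 [116, 144, 174, 179, 179, 179, 178, 178, 160, 129, 120, 120, 119, 118, 119, 105, 75, 63, 67, 82, 88, 90]
300 [126, 163, 178, 179, 182, 181, 180, 170, 148, 125, 118, 119, 121, 118, 111, 95, 72, 69, 80, 90, 97, 98]
301 [133, 175, 178, 179, 181, 180, 180, 164, 133, 119, 119, 120, 118, 116, 105, 73, 64, 71, 89, 94, 101, 103]
302 [136, 175, 181, 178, 178, 179, 179, 164, 131, 121, 122, 119, 118, 118, 105, 70, 65, 72, 89, 100, 100, 105]
303 [147, 175, 178, 178, 181, 178, 173, 150,
[... 2424 characters left out ...]
, 76, 81, 84, 86, 84, 86, 85, 88, 104, 118, 121, 121, 119, 120, 121, 107, 71, 60, 141, 189, 194, 161, 113]
326 [74, 76, 74, 77, 81, 84, 85, 86, 86, 86, 86, 103, 116, 120, 120, 119, 119, 121, 115, 84, 54, 117, 175, 194, 186, 145]
327 [75, 75, 76, 77, 80, 83, 87, 86, 86, 88, 89, 100, 112, 119, 119, 119, 119, 121, 120, 96, 59, 77, 150, 186, 168, 115]
328 [75, 77, 75, 76, 80, 84, 86, 84, 86, 87, 86, 92, 109, 120, 118, 119, 120, 119, 119, 111, 78, 51, 89, 107, 83, 53]
329 [78, 76, 76, 76, 81, 85, 85, 84, 88, 86, 86, 87, 104, 118, 117, 120, 118, 121, 112, 109, 87, 49, 42, 41, 26, 20]
330 [76, 75, 75, 77, 81, 84, 87, 85, 84, 82, 83, 83, 93, 107, 111, 112, 113, 110, 102, 100, 87, 59, 36, 25, 15, 14]
```

Run:
```python
from h import *
import pickle
cs=pickle.load(open("c_k0.pkl","rb"))
def fit(n,cols,r0,th,rise,z,lo=0):
    g=cv2.cvtColor(cs[n]["image"],cv2.COLOR_RGB2GRAY).astype(float);P=[]
    for u in cols:
        col=g[:,u];r=r0(u) if callable(r0) else r0
        for v in range(int(r),int(r)+25):
            a,b=col[v],col[v+1]
            if (rise and a<th<=b) or (not rise and a>th>=b):
                P.append(atz(cs[n],u,v+(th-a)/(b-a),z)[:2]);break
    P=np.array(P);m=P.mean(0);U,S,V=np.linalg.svd(P-m);d=V[0]*np.sign(V[0][1])
    return round(np.degrees(np.arctan2(d[1],d[0])),2),round(S[1]/len(P)**.5*1000,2),len(P)
print("scene arm up",fit("scene",range(315,328),230,102,True,.112))
print("scene arm low",fit("scene",range(313,328),lambda u:236+(u-313)*.37,90,False,.112))
print("top arm up",fit("top",range(295,307),154,150,False,.112))
print("top arm low",fit("top",range(296,309),lambda u:160,95,False,.112))
print("scene plate far",fit("scene",range(350,370),lambda u:238,125,True,.02))
print("top plate far",fit("top",range(270,322),lambda u:140,140,True,.02))
print("top plate near",fit("top",range(278,330),lambda u:197-(u-278)*.275-8,140,False,.02))
```

```text
scene arm up (np.float64(104.45), np.float64(0.5), 13)
scene arm low (np.float64(105.71), np.float64(0.17), 15)
top arm up (np.float64(105.94), np.float64(0.55), 12)
top arm low (np.float64(105.25), np.float64(0.71), 13)
scene plate far (np.float64(105.55), np.float64(0.32), 20)
top plate far (np.float64(105.68), np.float64(0.41), 52)
top plate near (np.float64(105.69), np.float64(0.44), 52)
```

```bash
python3 s.py; python3 -c "
from station import *
print(job_done())"
```

```text
[ 0.5166 -0.2395  0.2863] w 93.36 F [-0.54  0.2  -0.07] M [ 0.063 -0.015  0.041] yaw -7.2 j6 67.2
the job is handed in; nothing more can be done
None
```

I swung the clamp arm closed onto its stop, turned the black knob about 203° (3.55 rad) clockwise, let go and moved the gripper well clear. I then handed the job in after about 27 s. I could not directly confirm the clutch click or the pad force.

**What the last checks showed**
- **Arm closed:** the stop pushed back with about 6 N when the arm reached it, well above the pivot's own 1.2 N friction. Fitting the arm's edges in the last pictures gave 104.5–105.9°, against 105.6–105.7° for the jig plate. A cruder estimate from the pivot and knob centres gave about 108.8°; I trusted the edge fits.
- **Transformer:** it still stands in its nest.
- **Bystanders:** I never went near them, though I did not measure them again afterwards.
- **Robot:** it touches nothing, and the wrist forces are near zero.

**What stayed uncertain**
- **Clicks:** the wrist torque reading was too noisy to count them, and the mark on the brass hub is out of the camera's sight. I chose the turn so that any start angle in the stated range gives a slip of about 0.45–2.05 rad, inside the allowed 0.26–2.36.
- **Turn angle:** the white line on the knob puts the turn at 194 ± 10°, roughly agreeing with the gripper's 203°. At 194° the lowest possible slip would be about 0.29 rad, close to the limit. If the line starts on the jig's x axis, which is a guess, the slip would be about 1.75 rad.
- **Camera disagreement:** the two cameras differed by about 9 mm in y at first, so I positioned by the gripper's contact with the knob.

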